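# Pack the pocket meter into the instrument case and shut the lid

### The job

Of the two black instruments with a screen on top, pick the low, flat one (the tall one would stand above the case's rim), and lay it flat in the empty compartment of the open aluminium case; set it down, do not drop it. When nothing stands above the rim, swing the hinged lid over and close it fully.

Things in the scene. Friction and masses are not known exactly. Their poses are not given: they have to be found in the camera images.
- meter_mid (a point): Centre (half-way up) of the low pocket meter to be packed: loose black plastic block, 100 mm long (its x), 44 wide (y), 34 high (z), dark screen and three keys on top, 0.1 to 0.25 kg, lying on the table. A like instrument of the same length and width but 72 mm high, and a flat phone 118 x 50 x 14 mm, stay out of the case; the three may swap places.
- bay (a point): Centre of the empty compartment's floor, 5 mm above the table; compartment 170 mm (x) by 130 mm (y). Axes are the case's: +x to the hinged rim (roughly the robot's right), z up. The rim is 50 mm above this point. The case is fixed, 180 (x) by 235 (y) mm outside; its centre is 47.5 mm to +y, beyond which a filled, lower compartment lies. Hinge axis along y, 90 mm to +x, 50 mm up.
- lid (a joint): Lid angle, rad: 0 shut, 1.57 upright, limit 1.95; starts at 1.55 to 1.85. Flat aluminium plate, 180 mm from hinge to free edge, 235 mm along the hinge, 8 mm thick, no handle. The hinge is stiff: the lid stays where it is left; pushing it near the free edge takes 1 to 4 N. It can be pushed over from behind (outer face) and pressed down with closed fingers.
- lid_edge (a point): Middle of the lid's free edge at its outer face (the top face when shut). Moves with the lid, 180 mm from the hinge axis and in the middle of the case's length; when shut it is 58 mm above the compartment's floor.

How it is judged:
On the way:
1. the low meter lies flat and released in the empty compartment, below the rim, with the lid still open (x of meter_mid in the frame of bay between -0.085 and 0.085 m and y of meter_mid in the frame of bay between -0.065 and 0.065 m and z of meter_mid in the frame of bay below 0.024 m and angle between meter_mid's own z axis and vertical below 0.17 rad and contact force between the fingers and meter below 0.1 N and value of joint lid above 0.3 rad), for 0.2 s.
At the end, for the whole second after the job is handed in: The low meter lies in the compartment that was empty, flat within 10 degrees, on the floor (centre less than 24 mm above it) and at rest, and the lid is shut to within 0.07 rad (4 degrees, a gap of under 13 mm at its free edge) (x of meter_mid in the frame of bay between -0.085 and 0.085 m and y of meter_mid in the frame of bay between -0.065 and 0.065 m and z of meter_mid in the frame of bay below 0.024 m and angle between meter_mid's own z axis and vertical below 0.17 rad and linear speed of meter below 0.03 m/s and value of joint lid below 0.07 rad); the robot touches nothing.
It fails at once if the meter falls into the case from more than about 5 cm instead of being set down (horizontal distance between meter_mid and bay below 0.1 m and z of meter_mid in the frame of bay below 0.06 m and linear speed of meter above 1 m/s).
It also fails if it takes over 54 s, if anything falls off the work surface, if the arm or the gripper's body presses on something with over 40 N, if the wrist force passes 120 N, or if a joint passes its speed limit or range.

### The arm

A 7-joint arm with a two-finger parallel gripper is mounted at the origin on the work surface. World frame = base frame: x ahead of the robot, y to its left, z up, the work surface at z = 0. Lengths are in m, angles in rad, forces in N, time in s.
With the tool pointing down it reaches from about 0.4 to 0.85 m from the base axis. Payload 4.5 kg.
Tool frame: the origin (TCP) lies at the very end of the fingers, on their centre line; the grasp point (between the pads) lies 19 mm behind it (r.grip_depth is the distance from the TCP to the grasp point, in m); z points along the fingers, x is the direction in which the jaws open and shut, and the axes are right-handed (so a half turn about z gives the same grasp; the last joint's range is limited). The gripper opens to 88 mm and grips with 3 to 60 N. Pads are 18 mm wide; open, the fingers measure 123 mm over their backs; the gripper's body (75 mm by 187 mm) begins 45 mm behind the grasp point.
Start: joints at [1.22, 0.689, -0.195, 1.565, 0.157, 0.902, -0.215], TCP at [0.235, -0.579, 0.239] pointing down, gripper open.
Joint ranges: [-3.01, 3.01], [-0.46, 2.08], [-1.47, 1.51], [0.13, 2.56], [-1, 4.14], [0.04, 2.09], [-2.66, 2.66]. Speed limits (rad/s): [2.57, 2.57, 3.14, 3.14, 3.14, 3.14, 3.14].

### API

Orientations are given as a unit quaternion [x, y, z, w].
In Python, from plant import r gives the robot as it stands. The module is installed in compiled form; this text tells all that it offers.
- The arm moves only by the shell command python3 -m jog 'ROWS' [FORCE]. ROWS is JSON, a list of rows, each a list of 5 numbers: the shift along the tool's x, y, z in units of 1 m (1.0 is 1 m), then the turn about the tool's z in units of 360 degrees (1.0 is 360 degrees), then the closure, from 0 (fully open) to 1 (shut). In form: [[dx, dy, dz, yaw, fingers], ...]. A call has 1 to 20 rows; each row shifts and turns the commanded pose from where the row before left it, along the tool's axes as they then stand; what a row does not reach is not made up. A row lasts 1/10 s, in which the tool goes at most 50 mm and 8.59 degrees, less where a joint would pass 70% of its speed; a pose out of reach is approached as far as the arm can. A call with a number of a shift or a turn outside -1 to 1 is refused whole. A call with a gripper value outside its range is refused whole. The fingers move at their own pace and stop on an object; FORCE is the grip in N (left out, the last holds). Time passes only in rows, so rows that do not move let the fingers close. It gives the time, the measured TCP pose, the force and the opening at its end, in the units of the state.
- r.get_state(): the state, without advancing time (a new reading comes with each control period).
- r.snapshot(name): name is "side" or "top"; returns the picture (420x560x3 uint8, red, green, blue); there is no depth.
- r.get_calibration(name): a dict with "mtx" (3x3 intrinsics, pixels), "R" (3x3) and "t" (3): a world point X has camera coordinates R X + t. Camera axes: x right, y down, z forward; pixel columns grow to the right and rows downward; lengths in m; the calibration is good to about 2 mm. A picture is of the moment at which its call begins. get_calibration takes no time and is no camera call.
- r.finish_job(): hands the job in, once; it reports no verdict.
Trained networks look in the newest picture that a camera, given by its name, has taken for a name from the list of things; names that differ only in an ending like _2 or _b are one class to them, and where a whole thing is asked for, a point or a joint stands for the part that bears it (a point fixed in the world has none). Each returns a list of dicts, best first, with "score" (0 to 1); they miss things now and then, are a little off and sometimes report something else, mostly with a low value. They report only what shows in the picture. A call takes as long as a camera call.
- r.cut_out(thing, camera): "pixels" (420x560 bool, what is visible of it) and "rect" ([left, top, right, bottom] in pixels, round what is visible of it).
The state is a dict: "clock": time; "q": joint angles; "qd": joint speeds; "joint_torque": joint torques, N m; "tool_pos": TCP position; "eef_rot": TCP orientation; "contact_force": force on the tool from outside, world axes, zero at the start; "moment": the same for the moment, N m; "opening": opening from 0.0 (shut) to 1.0 (fully open).
Only numpy, scipy, OpenCV 4.12 (cv2) and the standard library are available. Lean on these libraries where they do the work, as an engineer would, in place of code of your own. Each camera call takes 0.05 s, during which the arm holds its last target.

## Working session

There is one attempt and no reset: what is moved stays moved. The work goes in short steps, Python scripts to look and compute and a shell command to move; the robot and the scene stay as the last step left them, time stands still between calls to the robot, and variables do not carry over. Pictures are saved under pics/ and viewed, and the job is handed in when it is done.

```bash
mkdir -p pics
python3 - <<'E'
from plant import r
import cv2, numpy as np
s=r.get_state(); print({k:np.round(v,3).tolist() for k,v in s.items()}, r.grip_depth)
for c in ("side","top"):
    im=r.snapshot(c); cv2.imwrite(f"pics/{c}0.png",im[:,:,::-1])
    k=r.get_calibration(c); print(c,np.round(k["mtx"],1).tolist(),np.round(k["R"],3).tolist(),np.round(k["t"],3).tolist())
    for t in ("meter_mid","lid","lid_edge","bay"):
        try:
            for d in r.cut_out(t,c): print(c,t,round(d["score"],2),d["rect"],d["pixels"].sum())
        except Exception as e: print(t,e)
E
```

```text
{'clock': 0.0, 'q': [1.22, 0.69, -0.194, 1.566, 0.157, 0.903, -0.215], 'qd': [-0.0, 0.001, 0.0, -0.002, 0.001, 0.0, -0.001], 'joint_torque': [0.001, -52.757, -1.267, -15.343, -0.053, 0.007, 0.0], 'tool_pos': [0.234, -0.579, 0.238], 'eef_rot': [0.829, -0.559, -0.001, -0.0], 'contact_force': [-0.235, 0.141, -0.288], 'moment': [-0.037, 0.028, -0.034], 'opening': 1.0} 0.0187
side [[542.4, 0.0, 280.2], [0.0, 542.4, 202.7], [0.0, 0.0, 1.0]] [[0.923, -0.385, -0.015], [-0.306, -0.708, -0.637], [0.235, 0.592, -0.771]] [-0.453, 0.235, 0.91]
side meter_mid 0.8 [195.7, 184.3, 246.4, 211.9] 1361
side lid 0.57 [334.5, 270.7, 508.3, 378.4] 5419
side lid_edge 0.83 [335.1, 271.5, 508.4, 379.4] 5570
side bay 0.89 [277.4, 235.9, 506.1, 385.8] 17741
top [[466.4, 0.0, 278.3], [0.0, 466.4, 202.0], [0.0, 0.0, 1.0]] [[0.017, -0.999, -0.027], [-0.994, -0.014, -0.108], [0.107, 0.029, -0.994]] [0.062, 0.545, 1.031]
top meter_mid 0.76 [222.2, 231.5, 265.6, 275.8] 889
top lid 0.58 [431.6, 113.8, 481.3, 243.3] 5430
top lid_edge 0.85 [430.3, 115.7, 481.0, 243.5] 5483
top bay 0.82 [341.2, 113.9, 485.3, 242.9] 14629
```

View pics/side0.png

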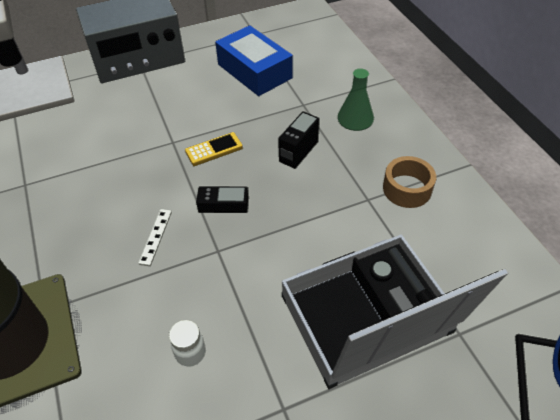

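View pics/top0.png

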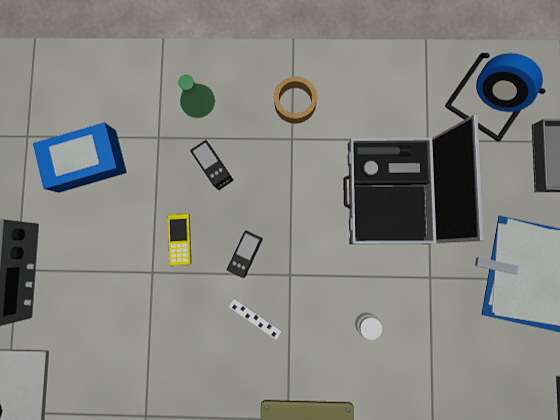

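The side view shows the low meter at (223,199), the tall one at (299,138), and the phone (yellow) at (214,148). In the top view the low meter is at (245,254), and the case spans about (345–481, 117–243) with its lid to the right. Next I'll fit the poses.

```bash
cat > h.py <<'E'
import numpy as np, cv2
from plant import r
from scipy.optimize import minimize, least_squares
from scipy.spatial.transform import Rotation as Ro
K={c:r.get_calibration(c) for c in ("side","top")}
def proj(c,P):
    k=K[c]; Q=np.atleast_2d(P)@np.array(k["R"]).T+np.array(k["t"]); q=Q@np.array(k["mtx"]).T
    return q[:,:2]/q[:,2:]
def back(c,uv,z):
    k=K[c]; R=np.array(k["R"]); t=np.array(k["t"])
    d=R.T@np.linalg.solve(np.array(k["mtx"]),[uv[0],uv[1],1.]); o=-R.T@t
    return o+d*(z-o[2])/d[2]
def box(x,y,yaw,L,W,z0,z1):
    c,s=np.cos(yaw),np.sin(yaw)
    return np.array([[x+c*a-s*b,y+s*a+c*b,z] for a in(-L/2,L/2) for b in(-W/2,W/2) for z in(z0,z1)])
E
python3 - <<'E'
from h import *
M={}
for c in ("side","top"):
    im=r.snapshot(c); M[c]=r.cut_out("meter_mid",c)[0]["pixels"]
    x,y,w,h=(320,100,175,155) if c=="top" else (265,225,250,165)
    f=min(800/w,600/h)
    cv2.imwrite(f"pics/{c}_case.png",cv2.resize(im[y:y+h,x:x+w,::-1],None,fx=4 if c=="top" else 3,fy=4 if c=="top" else 3,interpolation=cv2.INTER_CUBIC))
def iou(p,cams=("side","top")):
    L=[]
    for c in cams:
        hull=cv2.convexHull(proj(c,box(*p,.1,.044,0,.034)).astype(np.float32))
        m=np.zeros((420*8,560*8),np.uint8); cv2.fillConvexPoly(m,np.round(hull*8+4-.5).astype(int),1)
        m=cv2.resize(m.astype(np.float32),(560,420),interpolation=cv2.INTER_AREA)
        a=M[c].astype(float); L.append(np.minimum(a,m).sum()/np.maximum(a,m).sum())
    return np.array(L)
ys,xs=np.nonzero(M["top"]); c0=back("top",(xs.mean(),ys.mean()),.025)
print(c0)
for cams in (("side","top"),("side",),("top",)):
    best=None
    for yaw in np.arange(0,np.pi,.3):
        o=minimize(lambda p:-iou(p,cams).mean(),[c0[0],c0[1],yaw],method="Nelder-Mead",options=dict(initial_simplex=[[c0[0],c0[1],yaw],[c0[0]+.02,c0[1],yaw],[c0[0],c0[1]+.02,yaw],[c0[0],c0[1],yaw+.3]]))
        if best is None or o.fun<best.fun: best=o
    print(cams,best.x,iou(best.x))
E
```

```text
[0.42324804 0.14492553 0.025     ]
('side', 'top') [ 0.42535362  0.14457682 -0.40200344] [0.92884861 0.94653057]
('side',) [0.42704794 0.14319575 2.74074565] [0.95099309 0.9064493 ]
('top',) [0.4238868  0.14491849 2.7379688 ] [0.90122455 0.96039507]
```

View pics/top_case.png

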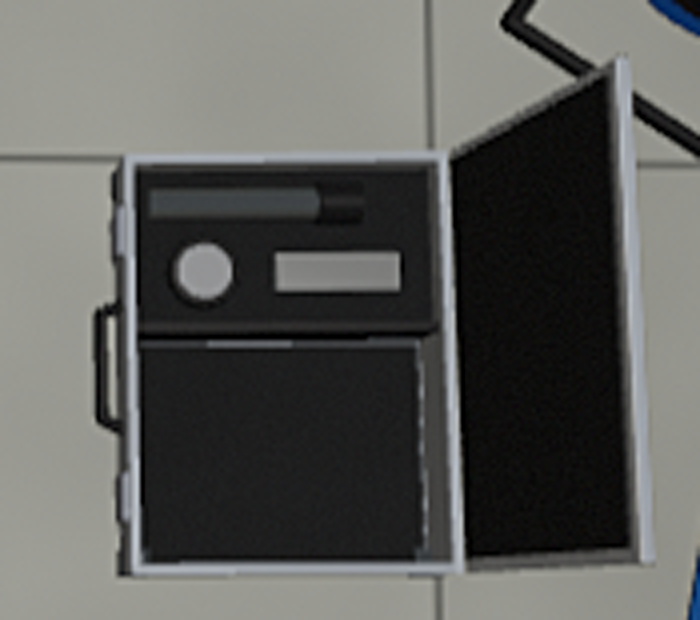

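View pics/side_case.png

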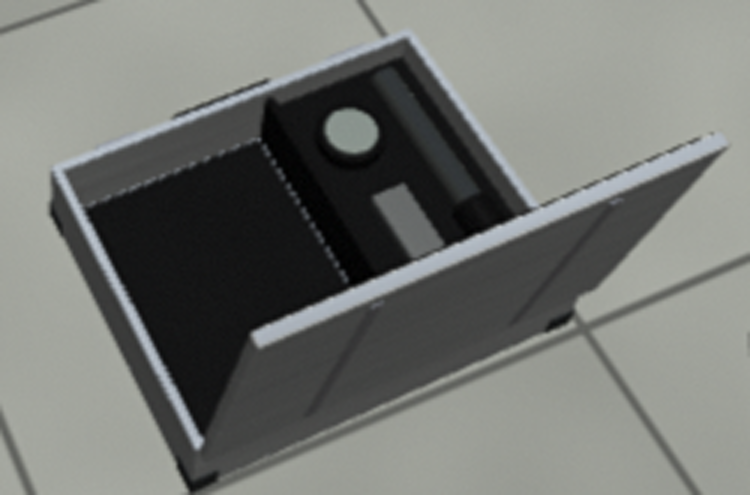

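Run:
```python
from h import *
o4=np.array([320,100]);o3=np.array([265,225])
T=lambda x,y:np.array([x,y])/4+o4
S=lambda x,y:np.array([x,y])/3+o3
# (cam, case x rel bay, case y rel bay, pixel)
y0,y1=47.5e-3-.1175,47.5e-3+.1175
rim=[("top",-.09,y1,T(122,155)),("top",-.09,y0,T(132,573)),("top",.09,y0,T(462,573)),("top",.09,y1,T(447,153)),
 ("side",-.09,y1,S(410,33)),("side",-.09,y0,S(53,170)),("side",.09,y0,S(200,447))]
lid=[("top",y1,0.008,T(631,55)),("top",y0,.008,T(654,563)),("side",y1,.008,S(727,142)),("side",y0,.008,S(258,346)),("side",y0,0,S(252,334)),("top",y0,0,T(632,564)),("top",y1,0,T(612,66))]
def W(p,cx,cy,z):
    c,s=np.cos(p[2]),np.sin(p[2]); return [p[0]+c*cx-s*cy,p[1]+s*cx+c*cy,z]
def L(p,cy,n):
    th=p[3]; return W(p,.09-.18*np.cos(th)+n*np.sin(th),cy,.055+.18*np.sin(th)+n*np.cos(th))
def f(p):
    return np.concatenate([proj(c,W(p,x,y,.055))[0]-q for c,x,y,q in rim]+[proj(c,L(p,y,n))[0]-q for c,y,n,q in lid])
o=least_squares(f,[.5,-.2,-1.57,1.7],loss="soft_l1"); p=o.x
print("bay",p, "res",np.round(o.fun if 0 else f(p).reshape(-1,2),1).tolist())
print("lid_edge",L(p,.0475,.008),"corners",L(p,y0,.008),L(p,y1,.008))
print("case centre",W(p,0,.0475,.055),"hinge",W(p,.09,.0475,.055))
```

```text
bay [ 0.52445695 -0.18582624 -1.54855815  1.70411796] res [[0.8, -0.5], [0.7, -0.0], [1.0, -0.5], [0.3, -1.0], [-1.1, -2.6], [-1.6, -1.6], [-1.7, 0.5], [0.3, -0.1], [1.3, -0.1], [0.5, -0.7], [-0.7, -0.0], [-1.8, -1.9], [2.6, -0.4], [1.0, -3.0]]
lid_edge [np.float64(0.5746548376897631), np.float64(-0.30659575939197653), np.float64(0.23233923264453699)] corners [np.float64(0.457183890517798), np.float64(-0.3092085300519035), np.float64(0.23233923264453699)] [np.float64(0.6921257848617283), np.float64(-0.3039829887320496), np.float64(0.23233923264453699)]
case centre [np.float64(0.571945208358256), np.float64(-0.18477001749315147), 0.055] hinge [np.float64(0.5739464795020298), np.float64(-0.27474776426316727), 0.055]
```

```bash
cat >> h.py <<'E'
def go(x,y,z,jaw=None):
    """print tool-frame shift to target (at present orientation) and turn (in revs) to jaw direction deg"""
    s=r.get_state(); R=Ro.from_quat(s["eef_rot"]).as_matrix(); p=np.array(s["tool_pos"])
    print("t",s["clock"],"p",np.round(p,4),"jawdeg",round(np.degrees(np.arctan2(R[1,0],R[0,0])),2),"tilt",round(np.degrees(np.arccos(-R[2,2])),2),"F",np.round(s["contact_force"],1),"op",s["opening"])
    print("shift",np.round(R.T@(np.array([x,y,z])-p),4))
    if jaw is not None: print("turn",round(((np.degrees(np.arctan2(R[1,0],R[0,0]))-jaw+180)%360-180)/360,4))
E
python3 -c "
from h import *
go(.425,.1445,.35,67)
go(.45,-.25,.35,67)"
```

```text
t 0.7 p [ 0.2346 -0.5793  0.2388] jawdeg -67.95 tilt 0.01 F [ 0.6 -0.8 -0.2] op 1.0010564043628762
shift [-0.5994 -0.4481 -0.1113]
turn -0.3749
t 0.7 p [ 0.2346 -0.5793  0.2388] jawdeg -67.95 tilt 0.01 F [ 0.6 -0.8 -0.2] op 1.0010564043628762
shift [-0.2244 -0.3232 -0.1113]
turn -0.3749
```

```bash
python3 -m jog '[[0,0,-0.037,0,0],[0,0,-0.037,0,0],[0,0,-0.037,0,0],[-0.0224,-0.0323,0,0,0],[-0.0224,-0.0323,0,0,0],[-0.0224,-0.0323,0,0,0],[-0.0224,-0.0323,0,0,0],[-0.0224,-0.0323,0,0,0],[-0.0224,-0.0323,0,0,0],[-0.0224,-0.0323,0,0,0],[-0.0224,-0.0323,0,0,0],[-0.0224,-0.0323,0,0,0],[-0.0224,-0.0323,0,0,0]]'
python3 -c "
from h import *
go(.425,.1445,.35,67); print(r.get_state()['q'])"
```

```text
clock: 2.0
tool_pos: [0.4506, -0.249, 0.35]
eef_rot: [0.829, -0.559, 0.0, 0.0]
contact_force: [-0.2, -0.5, 0.2]
opening: 1.002
t 2.0 p [ 0.4506 -0.249   0.35  ] jawdeg -67.96 tilt 0.03 F [-0.2 -0.5  0.2] op 1.00216313660667
shift [-3.744e-01 -1.240e-01 -2.000e-04]
turn -0.3749
[ 0.58866356  0.416539   -0.26213476  1.73090077  0.12438481  1.00982683
 -0.90443114]
```

```bash
python3 -m jog '[[-0.0374,-0.0124,0,0,0],[-0.0374,-0.0124,0,0,0],[-0.0374,-0.0124,0,0,0],[-0.0374,-0.0124,0,0,0],[-0.0374,-0.0124,0,0,0],[-0.0374,-0.0124,0,0,0],[-0.0374,-0.0124,0,0,0],[-0.0374,-0.0124,0,0,0],[-0.0374,-0.0124,0,0,0],[-0.0374,-0.0124,0,0,0]]'
python3 -m jog '[[0,0,0,-0.022,0],[0,0,0,-0.022,0],[0,0,0,-0.022,0],[0,0,0,-0.022,0],[0,0,0,-0.022,0],[0,0,0,-0.022,0],[0,0,0,-0.022,0],[0,0,0,-0.022,0],[0,0,0,-0.022,0],[0,0,0,-0.022,0],[0,0,0,-0.022,0],[0,0,0,-0.022,0],[0,0,0,-0.022,0],[0,0,0,-0.022,0],[0,0,0,-0.022,0],[0,0,0,-0.022,0],[0,0,0,-0.0229,0],[0,0,0,0,0]]'
python3 -c "
from h import *
go(.425,.1445,.008,67); print(r.get_state()['q'])
cv2.imwrite('pics/side1.png',r.snapshot('side')[:,:,::-1])"
```

```text
clock: 3.0
tool_pos: [0.4242, 0.1443, 0.35]
eef_rot: [0.829, -0.559, 0.0, -0.0]
contact_force: [1.4, 0.9, 0.1]
opening: 1.002
clock: 4.8
tool_pos: [0.4245, 0.1426, 0.3496]
eef_rot: [0.834, 0.552, -0.0, -0.0]
contact_force: [-0.1, -0.1, 0.5]
opening: 0.999
t 4.8 p [0.4245 0.1426 0.3496] jawdeg 67.02 tilt 0.02 F [-0.1 -0.1  0.5] op 0.9985284158402864
shift [ 1.900e-03 -2.000e-04  3.416e-01]
turn 0.0001
[ 0.2536102   0.44326948 -1.00879352  1.88202334  0.43026134  1.05388365
  0.23825497]
```

View pics/side1.png

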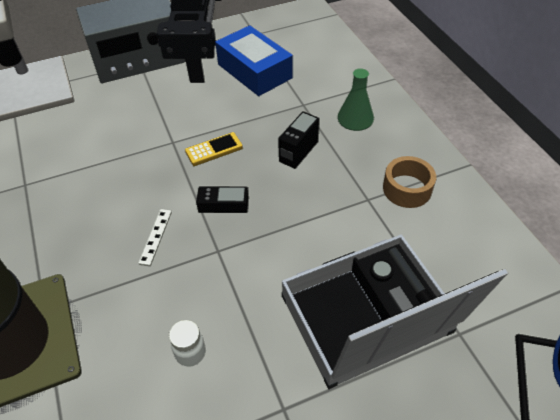

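The scene is unchanged. The fingers show at about (195,75), in line with a TCP 0.35 m above the meter. I'll descend in two stages.

```bash
python3 -m jog '[[0.0019,0,0.04,0,0],[0,0,0.04,0,0],[0,0,0.04,0,0],[0,0,0.04,0,0],[0,0,0.04,0,0],[0,0,0.04,0,0],[0,0,0.04,0,0],[0,0,0,0,0]]'
python3 -c "
from h import *
go(.425,.1445,.008,67)
a=r.snapshot('side')[:,:,::-1];b=r.snapshot('top')[:,:,::-1]
f=lambda i,x,y:cv2.resize(i[y:y+140,x:x+130],None,fx=3,fy=3)
cv2.imwrite('pics/z1.png',np.hstack([f(a,160,100),f(b,180,180)]))"
```

```text
clock: 5.65
tool_pos: [0.4235, 0.1431, 0.0666]
eef_rot: [0.834, 0.551, -0.004, 0.001]
contact_force: [-0.7, -0.6, 1.1]
opening: 1.004
t 5.65 p [0.4235 0.1431 0.0666] jawdeg 66.93 tilt 0.42 F [-0.7 -0.6  1.1] op 1.0037931999044767
shift [0.0022 0.001  0.0586]
turn -0.0002
```

View pics/z1.png

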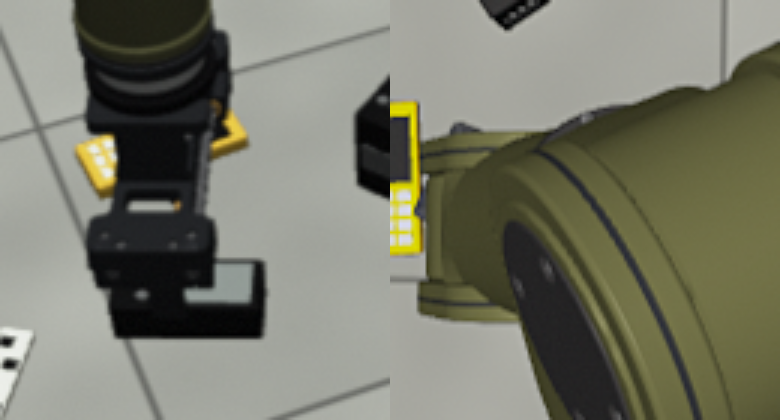

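```bash
python3 -c "
from h import *
s=r.get_state();p=np.array(s['tool_pos']);R=Ro.from_quat(s['eef_rot']).as_matrix()
for d in (-.044,-.06,.044): print((proj('side',p+R@[d,0,0])[0]-[160,100])*3, (proj('side',p+R@[d,0.009,0])[0]-[160,100])*3,(proj('side',p+R@[d,-0.009,0])[0]-[160,100])*3)
print((proj('side',box(.425,.1445,-.402,.1,.044,0,.034))-[160,100])*3)
"
```

```text
[171.94633133 294.83049631] [186.36655513 294.76431667] [157.53022037 294.89665708]
[169.85373606 314.69237363] [184.42016804 314.62838362] [155.29150081 314.7563452 ]
[182.74271377 192.35658444] [196.40851218 192.28002248] [169.08060877 192.4331257 ]
[[110.4658298  338.09958132]
 [103.47177482 305.50302702]
 [117.20128451 287.61162051]
 [110.55077224 254.63618864]
 [260.63583274 337.47579097]
 [257.36457136 304.81490437]
 [263.58796533 286.93166038]
 [260.47282102 253.89164733]]
```

```bash
python3 -m jog '[[0.002,0.0,0.02,0,0],[0,0,0.02,0,0],[0,0,0.017,0,0],[0,0,0,0,0]]'
python3 -c "
from h import *
go(.426,.144,.008,67)"
python3 -m jog '[[0,0,0,0,0.5],[0,0,0,0,0.5],[0,0,0,0,0.7],[0,0,0,0,0.7],[0,0,0,0,0.8],[0,0,0,0,0.8],[0,0,0,0,0.8],[0,0,0,0,0.8]]' 20
python3 -c "
from h import *
go(.426,.144,.008,67)"
```

```text
clock: 6.15
tool_pos: [0.427, 0.147, 0.0134]
eef_rot: [0.834, 0.552, 0.001, 0.0]
contact_force: [0.1, 0.4, 0.7]
opening: 0.998
t 6.15 p [0.427  0.147  0.0134] jawdeg 66.96 tilt 0.14 F [0.1 0.4 0.7] op 0.9979788309921412
shift [-0.0032  0.0002  0.0054]
turn -0.0001
clock: 6.95
tool_pos: [0.4261, 0.1462, 0.0129]
eef_rot: [0.834, 0.552, 0.0, 0.0]
contact_force: [1.1, -0.2, 4.3]
opening: 0.5
t 6.95 p [0.4261 0.1462 0.0129] jawdeg 67.0 tilt 0.03 F [ 1.1 -0.2  4.3] op 0.4997954562574655
shift [-0.0021  0.0008  0.0049]
turn 0.0
```

```bash
python3 -m jog '[[0,0,-0.01,0,0.8],[0,0,-0.025,0,0.8],[0,0,-0.04,0,0.8],[0,0,-0.04,0,0.8],[0,0,-0.035,0,0.8],[0,0,0,0.0215,0.8],[0,0,0,0.0215,0.8],[0,0,0,0.0215,0.8],[0,0,0,0.0215,0.8],[0,0,0,0.0215,0.8],[0,0,0,0.0215,0.8],[0,0,0,0.0215,0.8],[0,0,0,0.0215,0.8],[0,0,0,0.0105,0.8],[0,0,0,0,0.8]]' 25
python3 -c "
from h import *
go(.524,-.176,.16,1.3)
cv2.imwrite('pics/side2.png',r.snapshot('side')[:,:,::-1])"
```

```text
clock: 8.45
tool_pos: [0.4256, 0.1463, 0.1624]
eef_rot: [1.0, 0.012, -0.0, 0.0]
contact_force: [0.1, 0.3, -1.5]
opening: 0.498
t 8.45 p [0.4256 0.1463 0.1624] jawdeg 1.33 tilt 0.06 F [ 0.1  0.3 -1.5] op 0.49805332521085993
shift [0.0909 0.3245 0.0026]
turn 0.0001
```

View pics/side2.png

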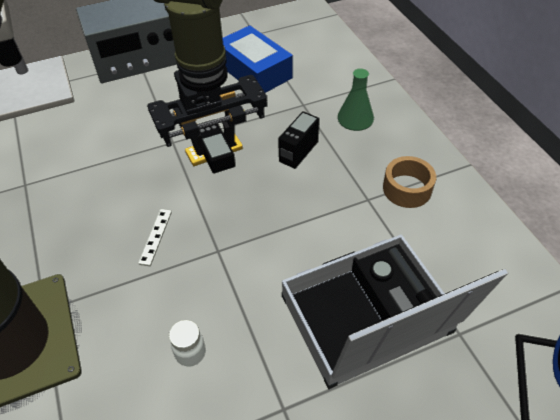

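The meter is held level in the fingers at (217,150). I'll carry it over the case next.

```bash
python3 -m jog '[[0.005,0.0175,0,0,0.8],[0.009,0.032,0,0,0.8],[0.009,0.032,0,0,0.8],[0.009,0.032,0,0,0.8],[0.009,0.032,0,0,0.8],[0.009,0.032,0,0,0.8],[0.009,0.032,0,0,0.8],[0.009,0.032,0,0,0.8],[0.009,0.032,0,0,0.8],[0.009,0.032,0,0,0.8],[0.005,0.019,0,0,0.8],[0,0,0,0,0.8],[0,0,0,0,0.8]]'
python3 -c "
from h import *
go(.524,-.176,.018,1.3)
a=r.snapshot('side')[:,:,::-1];b=r.snapshot('top')[:,:,::-1]
cv2.imwrite('pics/side3.png',a)"
```

```text
clock: 9.8
tool_pos: [0.5238, -0.1754, 0.1623]
eef_rot: [1.0, 0.012, -0.0, -0.001]
contact_force: [-0.5, 0.6, -1.6]
opening: 0.495
t 9.8 p [ 0.5238 -0.1754  0.1623] jawdeg 1.34 tilt 0.08 F [-0.5  0.6 -1.6] op 0.4953202080505796
shift [0.0003 0.0007 0.1443]
turn 0.0001
```

View pics/side3.png

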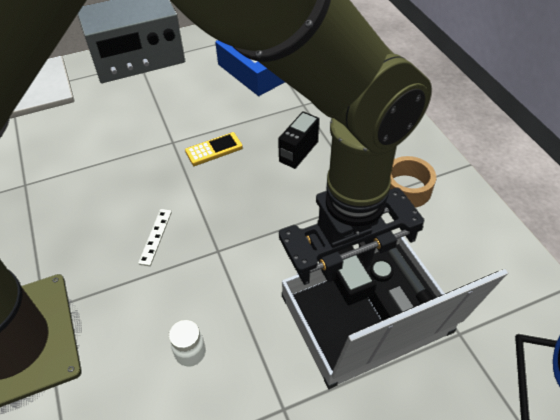

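Held level above the compartment. Lowering.

```bash
python3 -m jog '[[0,0,0.015,0,0.8],[0,0,0.025,0,0.8],[0,0,0.025,0,0.8],[0,0,0.025,0,0.8],[0,0,0.02,0,0.8],[0,0,0.015,0,0.8],[0,0,0.01,0,0.8],[0,0,0.004,0,0.8],[0,0,0,0,0.8],[0,0,0,0,0.8]]'
python3 -c "
from h import *
go(.524,-.176,.018,1.3)"
```

```text
clock: 10.9
tool_pos: [0.5249, -0.1758, 0.0244]
eef_rot: [1.0, 0.012, 0.001, 0.0]
contact_force: [-0.4, 0.7, -1.6]
opening: 0.496
t 10.9 p [ 0.5249 -0.1758  0.0244] jawdeg 1.34 tilt 0.07 F [-0.4  0.7 -1.6] op 0.49624204693993534
shift [-0.0009  0.0002  0.0064]
turn 0.0001
```

```bash
python3 -m jog '[[0,0,0.002,0,0.8],[0,0,0.002,0,0.8],[0,0,0.002,0,0.8],[0,0,0,0,0.8]]'
python3 -c "
from h import *
go(.524,-.176,.018,1.3)
cv2.imwrite('pics/s4.png',cv2.resize(r.snapshot('side')[200:400,250:520,::-1],None,fx=2.8,fy=2.8))"
```

```text
clock: 11.3
tool_pos: [0.5246, -0.1761, 0.0179]
eef_rot: [1.0, 0.011, 0.0, 0.0]
contact_force: [0.0, 0.5, 1.1]
opening: 0.495
t 11.3 p [ 0.5246 -0.1761  0.0179] jawdeg 1.31 tilt 0.03 F [0.  0.5 1.1] op 0.49536756928417763
shift [-0.0006 -0.0001 -0.0001]
turn 0.0
```

View pics/s4.png

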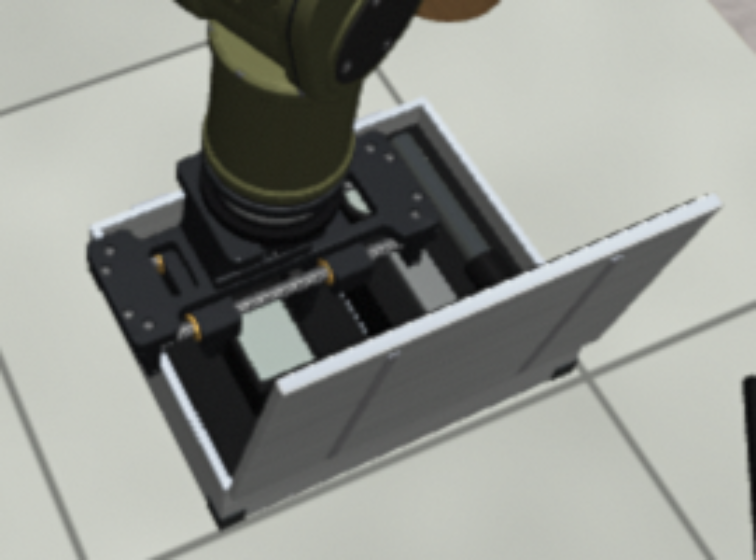

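The wrist force went from -1.6 to +1.1 N, so the meter is resting on the floor. I'll release it with a partial opening.

```bash
python3 -m jog '[[0,0,0,0,0.4],[0,0,0,0,0.3],[0,0,0,0,0.3],[0,0,0,0,0.3],[0,0,-0.02,0,0.3],[0,0,-0.03,0,0.3],[0,0,-0.04,0,0.3],[0,0,-0.04,0,0.3],[0,0,-0.04,0,0.3],[0,0,-0.04,0,0.3],[0,0,-0.04,0,0.3],[0,0,-0.04,0,0.3],[0,0,-0.032,0,1],[0,0,0,0,1]]'
python3 -c "
from h import *
go(.524,-.176,.34,1.3)
cv2.imwrite('pics/s5.png',r.snapshot('side')[:,:,::-1])
r.snapshot('top')
for c in ('side','top'):
  for t in ('meter_mid','lid'):
    for d in r.cut_out(t,c): print(c,t,d['score'],d['rect'])
print(proj('side',box(.524,-.176,1.3/57.3+1.5708,.1,.044,.005,.039)).round())"
```

```text
clock: 12.75
tool_pos: [0.5268, -0.1759, 0.3443]
eef_rot: [1.0, 0.011, 0.004, 0.001]
contact_force: [-0.2, 0.3, -0.2]
opening: 0.541
t 12.75 p [ 0.5268 -0.1759  0.3443] jawdeg 1.29 tilt 0.52 F [-0.2  0.3 -0.2] op 0.5406343764381747
shift [-0.0028  0.0001  0.0043]
turn -0.0
side meter_mid 0.9 [314.3, 282.1, 364.5, 345.3]
top meter_mid 0.75 [362.8, 204.4, 411.3, 222.9]
top lid 0.84 [437.0, 112.9, 482.1, 242.0]
[[364. 338.]
 [366. 328.]
 [340. 348.]
 [342. 339.]
 [336. 290.]
 [337. 280.]
 [313. 299.]
 [314. 289.]]
```

View pics/s5.png

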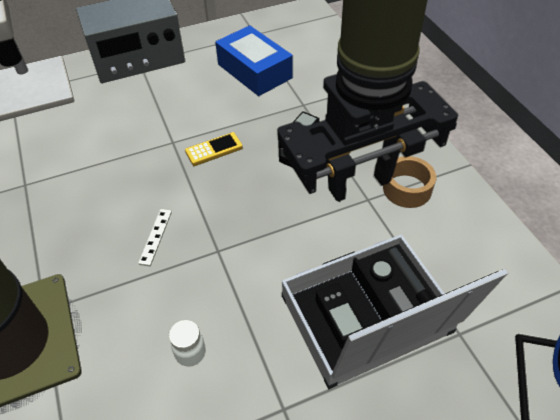

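The meter lies flat where predicted, centred near (340,315), inside the compartment and below the rim. The lid still stands open. Next I'll close the fingers and go behind the lid.

```bash
python3 -m jog '[[0.004,0.028,0,0,1],[0.004,0.028,0,0,1],[0.005,0.03,0,0,1],[0.005,0.03,0,0,1],[0.005,0.03,0,0,1],[0.005,0.03,0,0,1],[0.005,0.028,0,0,1],[0,0,0,0,1]]' 20
python3 -c "
from h import *
go(.56,-.38,.205,1.3); print(r.get_state()['q'])"
```

```text
clock: 13.85
tool_pos: [0.5607, -0.3841, 0.3371]
eef_rot: [1.0, 0.008, -0.002, 0.001]
contact_force: [0.2, -0.0, -0.8]
opening: 0.005
t 13.85 p [ 0.5607 -0.3841  0.3371] jawdeg 0.94 tilt 0.19 F [ 0.2 -0.  -0.8] op 0.005000947826254821
shift [-0.0002 -0.0043  0.1321]
turn -0.001
[ 0.79635122  0.72708977 -0.56929279  1.22732318  0.38415022  1.29418293
  0.25597598]
```

```bash
python3 -m jog '[[0,0,0.033,0,1],[0,0,0.033,0,1],[0,0,0.033,0,1],[0,0,0.033,0,1],[0,0,0,0,1]]'
python3 -c "
from h import *
go(.56,-.325,.205,1.3)
a=r.snapshot('side')[:,:,::-1];b=r.snapshot('top')[:,:,::-1]
cv2.imwrite('pics/s6.png',np.hstack([a[130:420,240:],b[60:350,240:]]))"
```

```text
clock: 14.35
tool_pos: [0.5585, -0.3768, 0.2022]
eef_rot: [1.0, 0.012, -0.005, -0.003]
contact_force: [-0.4, 0.5, 0.3]
opening: 0.005
t 14.35 p [ 0.5585 -0.3768  0.2022] jawdeg 1.42 tilt 0.66 F [-0.4  0.5  0.3] op 0.004912556285997714
shift [ 0.0027 -0.0517 -0.0025]
turn 0.0003
```

View pics/s6.png

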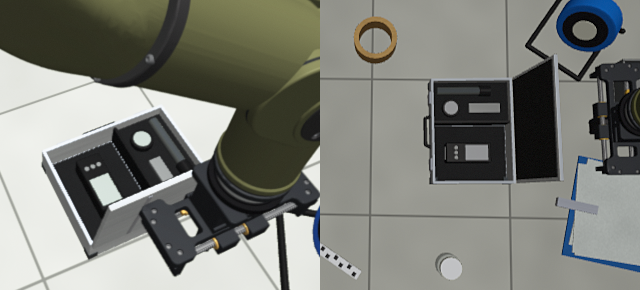

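The gripper is behind the lid with clearance on both sides, and the meter sits at (467,152) in the stitched picture. Now I'll push.

```bash
python3 -m jog '[[0.001,-0.02,-0.003,0,1],[0,-0.02,0,0,1],[0,-0.015,0,0,1],[0,-0.012,0,0,1],[0,-0.012,0,0,1],[0,-0.012,0,0,1]]'
python3 -c "
from h import *
go(.56,-.281,.21,1.3)
a=r.snapshot('side')[:,:,::-1];b=r.snapshot('top')[:,:,::-1]
cv2.imwrite('pics/s7.png',np.hstack([a[130:420,240:],b[60:350,240:]]))"
```

```text
clock: 15.05
tool_pos: [0.5614, -0.2887, 0.2115]
eef_rot: [1.0, 0.011, 0.001, 0.001]
contact_force: [-0.7, -1.6, 2.6]
opening: 0.005
t 15.05 p [ 0.5614 -0.2887  0.2115] jawdeg 1.23 tilt 0.15 F [-0.7 -1.6  2.6] op 0.004599986393159844
shift [-0.0012 -0.0078  0.0015]
turn -0.0002
```

View pics/s7.png

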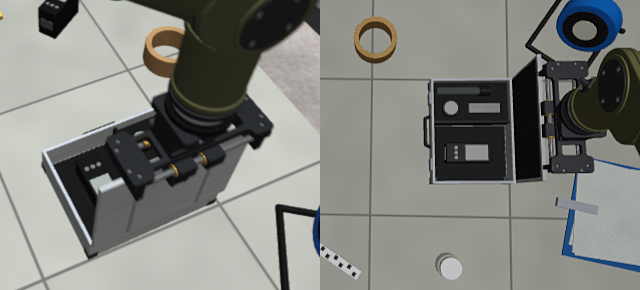

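Force 1.6 N, and the lid is about upright. I'll follow the arc next.

```bash
python3 -m jog '[[0,-0.011,0.001,0,1],[0,-0.011,0.001,0,1],[0,-0.015,0.003,0,1],[0,-0.015,0.004,0,1],[0,-0.015,0.005,0,1],[0,-0.014,0.008,0,1],[0,-0.013,0.008,0,1]]'
python3 -c "
from h import *
go(.56,-.171,.161,1.3)
a=r.snapshot('side')[:,:,::-1];b=r.snapshot('top')[:,:,::-1]
cv2.imwrite('pics/s8.png',np.hstack([a[130:420,240:],b[60:350,240:]]))"
```

```text
clock: 15.85
tool_pos: [0.5585, -0.1918, 0.1801]
eef_rot: [1.0, 0.012, -0.0, -0.001]
contact_force: [-0.0, -1.4, 0.0]
opening: 0.004
t 15.85 p [ 0.5585 -0.1918  0.1801] jawdeg 1.4 tilt 0.07 F [-0.  -1.4  0. ] op 0.003633193060786826
shift [ 0.002  -0.0207  0.0191]
turn 0.0003
```

View pics/s8.png

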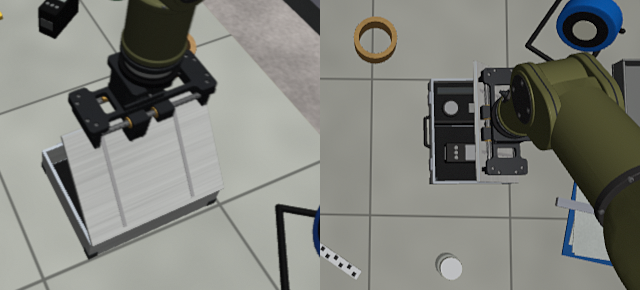

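The lid has swung over to about 0.9 rad with the fingertips on its outer face. Continuing.

```bash
python3 -m jog '[[0,-0.0105,0.0095,0,1],[0,-0.0105,0.0095,0,1],[0,-0.0095,0.0125,0,1],[0,-0.0095,0.0125,0,1],[0,-0.007,0.014,0,1],[0,-0.007,0.014,0,1],[0,-0.0035,0.015,0,1],[0,-0.0035,0.013,0,1],[0,0,0,0,1]]'
python3 -c "
from h import *
go(.56,-.129,.063,1.3)
a=r.snapshot('side')[:,:,::-1]
cv2.imwrite('pics/s9.png',a)"
```

```text
clock: 16.85
tool_pos: [0.556, -0.1319, 0.0788]
eef_rot: [1.0, 0.012, -0.002, -0.001]
contact_force: [-0.3, -0.6, 0.4]
opening: 0.004
t 16.85 p [ 0.556  -0.1319  0.0788] jawdeg 1.39 tilt 0.23 F [-0.3 -0.6  0.4] op 0.004377781658033737
shift [ 0.0042 -0.0027  0.0158]
turn 0.0003
```

View pics/s9.png

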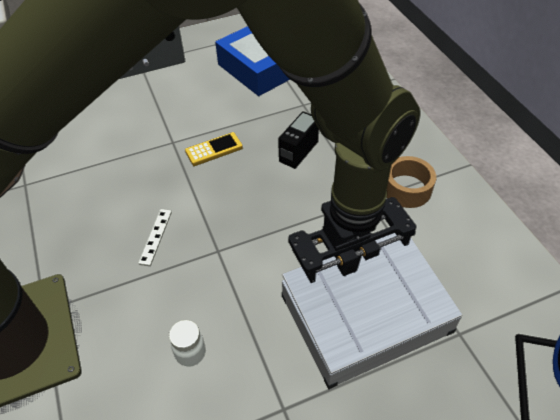

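Nearly shut. I'll press down in small steps while watching the force.

```bash
python3 -m jog '[[0,0,0.006,0,1],[0,0,0.005,0,1],[0,0,0.003,0,1],[0,0,0,0,1]]'; python3 -m jog '[[0,0,0.002,0,1],[0,0,0.001,0,1],[0,0,0,0,1]]'
```

```text
clock: 17.3
tool_pos: [0.5572, -0.1334, 0.0664]
eef_rot: [1.0, 0.011, -0.0, 0.0]
contact_force: [0.8, -0.4, -0.3]
opening: 0.009
clock: 17.6
tool_pos: [0.5574, -0.1334, 0.064]
eef_rot: [1.0, 0.011, 0.0, 0.0]
contact_force: [-1.3, -0.8, 2.7]
opening: 0.008
```

```bash
python3 -m jog '[[0,0,0.002,0,1],[0,0,0.001,0,1],[0,0,0,0,1]]'; python3 -m jog '[[0,0,0.001,0,1],[0,0,0.001,0,1],[0,0,0,0,1]]'
```

```text
clock: 17.9
tool_pos: [0.5575, -0.1334, 0.0637]
eef_rot: [1.0, 0.011, 0.001, 0.001]
contact_force: [-6.2, 1.3, 27.1]
opening: 0.005
clock: 18.2
tool_pos: [0.5575, -0.1334, 0.0636]
eef_rot: [1.0, 0.011, 0.001, 0.001]
contact_force: [-10.5, 0.9, 42.5]
opening: 0.006
```

The lid stops hard at z = 0.0636, where 0.063 means shut. Retreating to check.

```bash
python3 -m jog '[[0,0,-0.01,0,1],[0,0,-0.03,0,1],[0,0,-0.04,0,1],[0,0,-0.04,0,1],[0,0,-0.04,0,1],[0,0,-0.04,0,1],[0,0,-0.04,0,1],[0,-0.04,0,0,1],[0,-0.04,0,0,1],[0,-0.04,0,0,1],[0,-0.04,0,0,1],[0,-0.04,0,0,1],[0,-0.04,0,0,1],[0,-0.04,0,0,1],[0,0,0,0,1],[0,0,0,0,1]]'
python3 -c "
from h import *
go(.56,0,.3,1.3)
a=r.snapshot('side')[:,:,::-1];b=r.snapshot('top')[:,:,::-1]
cv2.imwrite('pics/s10.png',np.hstack([cv2.resize(a[215:400,265:485],None,fx=2.,fy=2.),cv2.resize(b[120:305,320:490],None,fx=2.,fy=2.)]))
y0,y1=-.07,.165
c,s=np.cos(-1.5486),np.sin(-1.5486)
for th in (0,.07):
  for y in (y0,y1):
    cx=.09-.18*np.cos(th)+.008*np.sin(th); z=.055+.18*np.sin(th)+.008*np.cos(th)
    P=[.5245+c*cx-s*y,-.1858+s*cx+c*y,z]
    print(th,(proj('side',P)[0]-[265,215])*2,(proj('top',P)[0]-[320,120])*2+[440,0])
"
```

```text
clock: 19.8
tool_pos: [0.5507, 0.1475, 0.2985]
eef_rot: [1.0, 0.013, -0.0, 0.0]
contact_force: [0.1, -0.6, 0.1]
opening: 0.007
t 19.8 p [0.5507 0.1475 0.2985] jawdeg 1.45 tilt 0.03 F [ 0.1 -0.6  0.1] op 0.006785586452354752
shift [ 0.0056  0.1477 -0.0015]
turn 0.0004
0 [ 32.01570237 124.97185919] [508.25887431 246.30567201]
0 [272.50115912  31.3616995 ] [503.44082559  34.68837328]
0.07 [ 32.29605946 117.88209194] [510.76236405 246.06799428]
0.07 [275.34443277  23.69816115] [505.82391798  31.87747045]
```

View pics/s10.png

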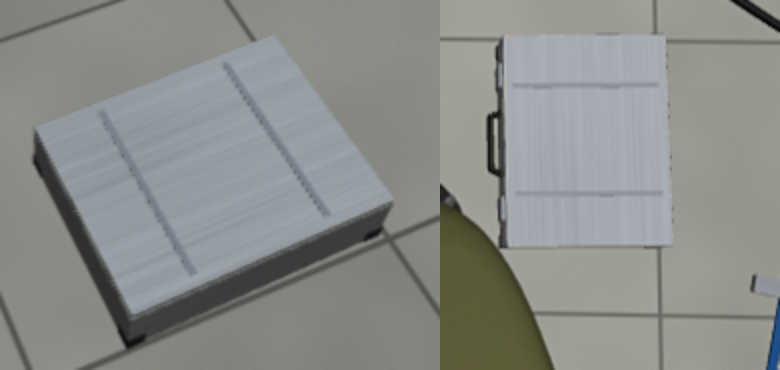

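The lid corners appear at (35,128) and (275,37) in the side crop. That fits 0 rad (125, 31) rather than 0.07 rad (118, 24), and no gap shows.

```bash
python3 -c "
from plant import r
print(r.finish_job(), r.get_state()['clock'])"
```

```text
the job is handed in; nothing more can be done
the job is handed in; nothing more can be done
```

The low meter is packed flat in the empty compartment and the lid is closed. I handed the job in at about 20 s of the 54 s allowed; no verdict was reported.

- **Placing:** I gripped the meter across its 44 mm width and lowered it until the wrist force showed it on the floor. Pictures after release showed it flat, near the middle of the compartment and below the rim, while the lid was still open.
- **Closing:** I pushed the lid over from behind with closed fingers (about 1.6 N), then pressed it down. It stopped hard at a fingertip height of 63.6 mm, against 63 mm for a shut lid.
- **Last checks:** After the arm backed off, the lid corners matched a shut lid to within 2–3 pixels, with no gap showing.
- **Force and camera notes:** The final press peaked at 42.5 N through the fingertips, more than I intended. The 40 N limit applies to the arm and gripper body, which stayed clear, and the wrist limit is 120 N. The two cameras disagreed by about 3 mm on the meter and case positions, which made no difference here.

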